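# Set the doming punches out in order of size

### The arm

A 6-joint arm with a two-finger parallel gripper is mounted at the origin on the work surface. World frame = base frame: x ahead of the robot, y to its left, z up, the work surface at z = 0. Lengths are in m, angles in rad, forces in N, time in s.
With the tool pointing down it reaches from about 0.3 to 0.775 m from the base axis. Payload 14.6 kg.
Tool frame: the origin (TCP) lies midway between the tips of the shut fingers; the grasp point (between the pads) lies 19 mm behind it (ctrl.grip_depth is the distance from the TCP to the grasp point, in m); z points along the fingers, x is the direction in which the jaws open and shut, and the axes are right-handed (so a half turn about z gives the same grasp; the last joint's range is limited). The gripper opens to 94 mm and grips with 3 to 60 N. Pads are 16 mm wide; open, the fingers measure 119 mm over their backs; the gripper's body (75 mm by 177 mm) begins 78 mm behind the grasp point.
Start: joints at [-1.26, 0.3, 1.521, -0, 1.321, -0.067], TCP at [0.203, -0.511, 0.205] pointing down, gripper open.
Joint ranges: [-3.03, 3.03], [-0.79, 2.21], [0.23, 2.52], [-1.04, 4.18], [0, 3.07], [-2.55, 2.55]. Speed limits (rad/s): [2.22, 2.22, 2.57, 3.14, 3.14, 3.14].

### API

Orientations are given as [roll, pitch, yaw] about the fixed x, y, z axes, in that order (R = Rz(yaw) Ry(pitch) Rx(roll)).
In Python, from station import ctrl gives the robot as it stands.
- The arm moves only by the tool play_rows, never from a script. Its argument "steps" is a list that holds one entry, the list of rows, each a list of 7 numbers: the shift along the tool's x, y, z in cm, then the turn, a rotation vector about the tool's x, y, z in rad, then the opening, from 0 (shut) to 1 (fully open). In form: [[[x, y, z, ax, ay, az, hand], ...]]. A call has 1 to 20 rows; each row is the pose to reach, as a shift and turn from the pose measured when the call began, along the tool's axes at that moment; what a row does not reach only later rows make up. A row lasts 1/12 s, in which the tool goes at most 41.7 mm and 7.16 degrees, less where a joint would pass 70% of its speed; a pose out of reach is approached as far as the arm can. A call with a gripper value outside its range is refused whole. The fingers move at their own pace and stop on an object; "force" is the grip in N (left out, the last holds). Time passes only in rows, so rows that repeat a pose let the fingers close. It gives the time, the measured TCP pose, the force and the opening at its end, in the units of the state.
- ctrl.get_obs(): the state, without advancing time (a new reading comes with each control period).
- ctrl.camera(name): name is "scene" or "top" or "wrist"; returns a dict with "frame" (420x560x3 uint8, blue, green, red), "fovy" (degrees; the focal length in pixels is half the picture's height over the tangent of half this angle, whatever the lens; pixels are square), "cx", "cy" (the principal point, pixels), "world_to_cam" (4x4, takes a point from world to camera coordinates). Camera axes: x right, y up, looking along -z (the intrinsics and any distortion apply to the point x, -y, -z); pixel columns grow to the right and rows downward; lengths in m; the calibration is good to about 2 mm. The wrist camera is an equidistant fisheye: a pixel r from the principal point sees the ray r / f radians off the axis. A picture is of the moment at which its call begins. There is no depth.
- ctrl.hand_in(): hands the job in, once; it reports no verdict.
The state is a dict: "time_s": time; "qpos": joint angles; "joint_vel": joint speeds; "tau": joint torques, N m; "ee_pos": TCP position; "eef_rot": TCP orientation; "force": force on the tool from outside, world axes, zero at the start; "moment": the same for the moment, N m; "grip_width": finger opening in m.
Only numpy, scipy, OpenCV 4.12 (cv2) and the standard library are available. Lean on these libraries where they do the work, as an engineer would, in place of code of your own. Each camera call takes 0.05 s, during which the arm holds its last target. There are 200 camera calls.

### The job

Set the five wooden doming punches out for work: stand them upright in the seats of the punch stand, one to a seat, in order of dome size, the largest in the seat nearest the doming block and the smallest at the far end. Do not knock any punch over, and leave the jar, the tin and the loupe standing where they are.

Things in the scene. Friction and masses are not known exactly. Their poses are not given: they have to be found in the camera images.
- punch_48: Doming punch, largest of five: turned light wood, standing dome up on a flat foot. Dome and the straight band under it are 48 mm in diameter; grip the band, 54 to 70 mm above the underside; top at 94 mm. Below the band it narrows to a 17 mm neck (heights 28 to 44), then widens to the foot, 34 mm in diameter. Origin: centre of the underside; z up its axis. About 104 g.
- punch_41: Doming punch, second largest of five: turned light wood, standing dome up on a flat foot. Dome and the straight band under it are 41 mm in diameter; grip the band, 54 to 70 mm above the underside; top at 90.5 mm. Below the band it narrows to a 17 mm neck (heights 28 to 44), then widens to the foot, 34 mm in diameter. Origin: centre of the underside; z up its axis. About 84 g.
- punch_34: Doming punch, middle of five: turned light wood, standing dome up on a flat foot. Dome and the straight band under it are 34 mm in diameter; grip the band, 54 to 70 mm above the underside; top at 87 mm. Below the band it narrows to a 17 mm neck (heights 28 to 44), then widens to the foot, 34 mm in diameter. Origin: centre of the underside; z up its axis. About 68 g.
- punch_27: Doming punch, second smallest of five: turned light wood, standing dome up on a flat foot. Dome and the straight band under it are 27 mm in diameter; grip the band, 54 to 70 mm above the underside; top at 83.5 mm. Below the band it narrows to a 17 mm neck (heights 28 to 44), then widens to the foot, 34 mm in diameter. Origin: centre of the underside; z up its axis. About 55 g.
- punch_20: Doming punch, smallest of five: turned light wood, standing dome up on a flat foot. Dome and the straight band under it are 20 mm in diameter; grip the band, 54 to 70 mm above the underside; top at 80 mm. Below the band it narrows to a 17 mm neck (heights 28 to 44), then widens to the foot, 34 mm in diameter. Origin: centre of the underside; z up its axis. About 45 g.
- punch_stand: Punch stand: brown wooden board 70 x 330 x 16 mm fixed flat on the bench, with a row of five equal round dark-lined seats, 50 mm in diameter, 6 mm deep (floor 10 mm above the bench). Origin: centre of the underside; y runs along the row, roughly to the robot's left; seat centres at y = -128, -64, 0, 64, 128 mm, x = 0.
- doming_block: Doming block: brown wooden block 100 x 130 x 60 mm, fixed, with five round hollow cups of graded size in its top. It stands beyond one end of the punch stand, left or right; beyond the other end is a small steel anvil on a wooden base (75 x 110 mm, 60 mm high, fixed). Origin: centre of the underside.
- jar: Small closed glass jar with a yellow lid, 52 mm in diameter, 62 mm high, loose among the punches; to be left alone. Origin: centre of the underside.
- tin: Low round metal tin, 57 mm in diameter, 23 mm high, loose among the punches; to be left alone. Origin: centre of the underside.
- loupe: Black eye loupe standing on its wide end, 40 mm in diameter at the foot, 32 mm high, loose among the punches; to be left alone. Origin: centre of the underside.
Not all that is in view belongs to the job. What is shaped like the punch_27 but purple is not meant.

How it is judged:
At the end, for the whole second after the job is handed in: Every punch upright (0.1 rad) and at rest on the floor of its own seat, within 11 mm of the seat's centre along and across the stand: 48 mm in the seat at the doming block's end, then 41, 34, 27, 20 mm. Jar, tin and loupe within 30 mm of where they started (((y of doming_block in the frame of punch_stand above 0 m and y of punch_48 in the frame of punch_stand between 0.117 and 0.139 m and y of punch_41 in the frame of punch_stand between 0.053 and 0.075 m and y of punch_34 in the frame of punch_stand between -0.011 and 0.011 m and y of punch_27 in the frame of punch_stand between -0.075 and -0.053 m and y of punch_20 in the frame of punch_stand between -0.139 and -0.117 m) or (y of doming_block in the frame of punch_stand below 0 m and y of punch_48 in the frame of punch_stand between -0.139 and -0.117 m and y of punch_41 in the frame of punch_stand between -0.075 and -0.053 m and y of punch_34 in the frame of punch_stand between -0.011 and 0.011 m and y of punch_27 in the frame of punch_stand between 0.053 and 0.075 m and y of punch_20 in the frame of punch_stand between 0.117 and 0.139 m)) and x of punch_48 in the frame of punch_stand between -0.011 and 0.011 m and z of punch_48 in the frame of punch_stand between 0.007 and 0.0135 m and angle between each of punch_48, punch_41, punch_34, punch_27, punch_20's own z axis and vertical below 0.1 rad and linear speed of each of punch_48, punch_41, punch_34, punch_27, punch_20 below 0.02 m/s and x of punch_41 in the frame of punch_stand between -0.011 and 0.011 m and z of punch_41 in the frame of punch_stand between 0.007 and 0.0135 m and x of punch_34 in the frame of punch_stand between -0.011 and 0.011 m and z of punch_34 in the frame of punch_stand between 0.007 and 0.0135 m and x of punch_27 in the frame of punch_stand between -0.011 and 0.011 m and z of punch_27 in the frame of punch_stand between 0.007 and 0.0135 m and x of punch_20 in the frame of punch_stand between -0.011 and 0.011 m and z of punch_20 in the frame of punch_stand between 0.007 and 0.0135 m and distance of each of jar, tin, loupe from where it was at the start of the episode below 0.03 m); the robot touches nothing.
It fails at once if a punch was knocked over (angle between any of punch_48, punch_41, punch_34, punch_27, punch_20's own z axis and vertical above 0.8 rad).
It fails at once if the jar, the tin or the loupe was shifted by more than 30 mm or knocked over (distance of any of jar, tin, loupe from where it was at the start of the episode above 0.03 m or angle between any of jar, tin, loupe's own z axis and vertical above 0.5 rad).
It also fails if it takes over 141 s, if anything falls off the work surface, if the arm or the gripper's body presses on something with over 40 N, if the wrist force passes 120 N, or if a joint passes its speed limit or range.

## Working session

There is one attempt and no reset: what is moved stays moved. The work goes in short steps, Python scripts to look and compute and a tool call to move; the robot and the scene stay as the last step left them, time stands still between calls to the robot, and variables do not carry over. Pictures are saved under pics/ and viewed, about 12 in all and at most 16, crops included, and the job is handed in when it is done.

Besides the shell and the picture viewer there is one more tool, called as name([rows], argument=value, ...), one row to a line, values as JSON. play_rows: Moves the arm, as the interface text tells. Its arguments: {"type":"object","properties":{"steps":{"type":"array"},"force":{"type":"number"}},"required":["steps"]}

```bash
mkdir -p pics; cat > h.py <<'E'
import numpy as np, cv2
from station import ctrl
def cam(n,save=None):
    c=ctrl.camera(n)
    if save: cv2.imwrite('pics/'+save,c['frame'])
    return c
def ray(c,u,v):
    f=c['frame'].shape[0]/2/np.tan(np.radians(c['fovy'])/2)
    d=np.array([(u-c['cx'])/f,-(v-c['cy'])/f,-1.])
    M=np.array(c['world_to_cam']);R=M[:3,:3];return -R.T@M[:3,3],R.T@d
def onz(c,u,v,z):
    o,d=ray(c,u,v);return o+d*(z-o[2])/d[2]
def proj(c,p):
    f=c['frame'].shape[0]/2/np.tan(np.radians(c['fovy'])/2)
    M=np.array(c['world_to_cam']);q=M[:3,:3]@np.array(p)+M[:3,3]
    return c['cx']-f*q[0]/q[2],c['cy']+f*q[1]/q[2]
E
python3 - <<'E'
from h import *
o=ctrl.get_obs();print(o)
for n in('top','scene'):
    c=cam(n,n+'0.png');print(n,c['fovy'],c['cx'],c['cy'],c['world_to_cam'])
E
```

```text
{'time_s': 0.0, 'qpos': array([-1.25958341e+00,  3.00480118e-01,  1.52161096e+00,  4.42073680e-07,
        1.32072115e+00, -6.65929148e-02]), 'joint_vel': array([ 1.25808714e-03,  2.06378128e-03,  9.68861714e-04,  1.61554335e-03,
        5.23360122e-04, -8.24717986e-05]), 'tau': array([ 1.69687395e-03, -5.31803834e+01, -3.52737021e+01,  7.08409259e-02,
        2.43463519e-02, -9.50713343e-05]), 'ee_pos': array([ 0.20279965, -0.51094289,  0.20486875]), 'eef_rot': array([-3.14151107e+00,  1.21684111e-03, -1.19299055e+00]), 'force': array([ 0.26740147,  0.20507289, -0.7086977 ]), 'moment': array([ 0.01138354, -0.00231548,  0.02145201]), 'grip_width': 0.09394772273728633}
top 57.268692214768656 281.7115737238658 207.38816162540152 [[ 2.94073361e-02 -9.99277742e-01 -2.40666231e-02  8.51965453e-04]
 [ 9.93704176e-01  2.66223283e-02  1.08826757e-01 -4.95622467e-01]
 [-1.08107446e-01 -2.71154089e-02  9.93769357e-01 -8.30156996e-01]
 [ 0.00000000e+00  0.00000000e+00  0.00000000e+00  1.00000000e+00]]
scene 48.60411462397129 271.7293856189957 208.51167502112085 [[ 5.17079586e-01  8.55937303e-01  1.86228285e-04 -2.78739749e-01]
 [-5.08468374e-01  3.06995379e-01  8.04495960e-01  2.43679510e-01]
 [ 6.88540931e-01 -4.16083129e-01  5.93958092e-01 -1.41367303e+00]
 [ 0.00000000e+00  0.00000000e+00  0.00000000e+00  1.00000000e+00]]
```

View pics/top0.png

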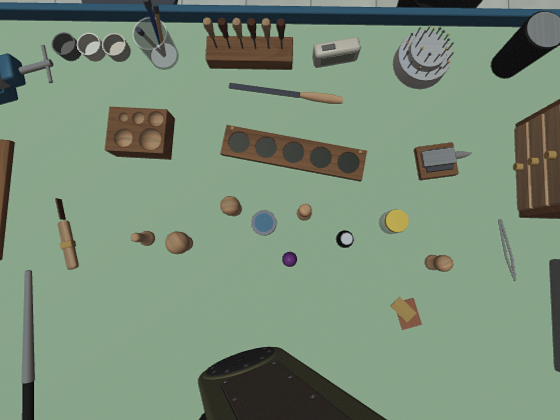

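View pics/scene0.png

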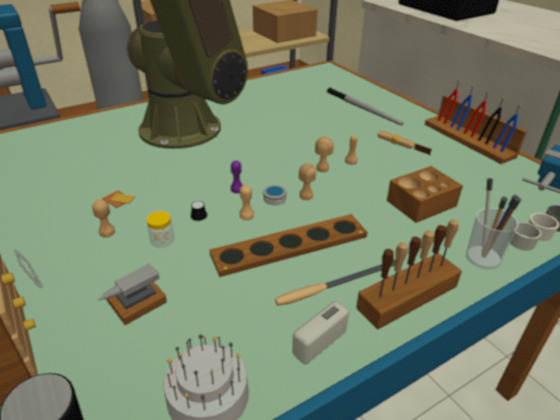

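The top view shows the block at the left (140,132), anvil at the right (437,160), and seats at (239,142) to (348,162). There are five light wood punches near (178,242), (230,205), (443,263), (305,212) and (137,238). The purple decoy is at (290,259), jar (397,221), tin (263,222) and loupe (345,239). Next I'll measure sizes.

```bash
python3 - <<'E'
from h import *
c=cam('top');im=c['frame']
hsv=cv2.cvtColor(im,cv2.COLOR_BGR2HSV)
f=210/np.tan(np.radians(c['fovy'])/2)
for n,(u,v) in dict(a=(178,242),b=(230,205),c=(443,263),d=(305,212),e=(137,238)).items():
    print(n,hsv[v,u],im[v,u])
m=((hsv[...,0]<22)&(hsv[...,1]>70)&(hsv[...,2]>45)).astype(np.uint8)*255
big=cv2.resize(im[180:280,110:470],None,fx=2.2,fy=2.2,interpolation=cv2.INTER_CUBIC)
mb=cv2.cvtColor(cv2.resize(m[180:280,110:470],None,fx=2.2,fy=2.2),cv2.COLOR_GRAY2BGR)
cv2.imwrite('pics/crop1.png',np.vstack([big,mb]))
for x in cv2.findContours(m,cv2.RETR_EXTERNAL,cv2.CHAIN_APPROX_NONE)[0]:
    a=cv2.contourArea(x);X,Y,w,h=cv2.boundingRect(x)
    if 60<a<900 and 180<Y<290:
        # largest inscribed circle = dome
        mm=np.zeros_like(m);cv2.drawContours(mm,[x],-1,255,-1)
        mm=cv2.resize(mm,None,fx=4,fy=4,interpolation=cv2.INTER_LINEAR)
        D=cv2.distanceTransform((mm>127).astype(np.uint8),cv2.DIST_L2,5)
        _,r,_,p=cv2.minMaxLoc(D);ys,xs=np.where(D>r-1)
        u,v=(xs.mean()+.5)/4-.5,(ys.mean()+.5)/4-.5
        P=onz(c,u,v,.07);M=np.array(c['world_to_cam']);dep=-(M[:3,:3]@P+M[:3,3])[2]
        print(np.round((u,v),1),a,(w,h),'P',P.round(4),'diam',round(r/4*2/f*dep*1e3,1))
# seats
g=hsv[...,2]
roi=np.zeros_like(m);cv2.fillPoly(roi,[np.array([[226,128],[365,152],[362,178],[222,152]])],255)
s=((g<55)&(roi>0)).astype(np.uint8)
for x in cv2.findContours(s,cv2.RETR_EXTERNAL,cv2.CHAIN_APPROX_NONE)[0]:
    if cv2.contourArea(x)>150:
        (u,v),ax,_=cv2.fitEllipse(x);print('seat',round(u,1),round(v,1),ax,onz(c,u,v,.014).round(4))
E
```

```text
a [ 16  95 156] [ 98 129 156]
b [ 16  92 142] [ 91 119 142]
c [ 17  86 148] [ 98 127 148]
d [ 15  98 169] [104 137 169]
e [ 15 102 142] [ 85 114 142]
[443.2 262.8] 329.5 (28, 16) P [ 0.3848 -0.323   0.07  ] diam 32.0
[177.  242.2] 419.5 (28, 22) P [0.4109 0.2323 0.07  ] diam 45.1
[146.3 237.7] 216.0 (24, 14) P [0.4186 0.2982 0.07  ] diam 29.4
[ 67.4 244.4] 527.5 (20, 48) P [0.3995 0.4661 0.07  ] diam 28.4
[303.8 212.3] 158.5 (14, 16) P [ 0.4816 -0.0334  0.07  ] diam 28.3
[229.5 205. ] 282.5 (21, 20) P [0.4928 0.1248 0.07  ] diam 38.0
```

View pics/crop1.png

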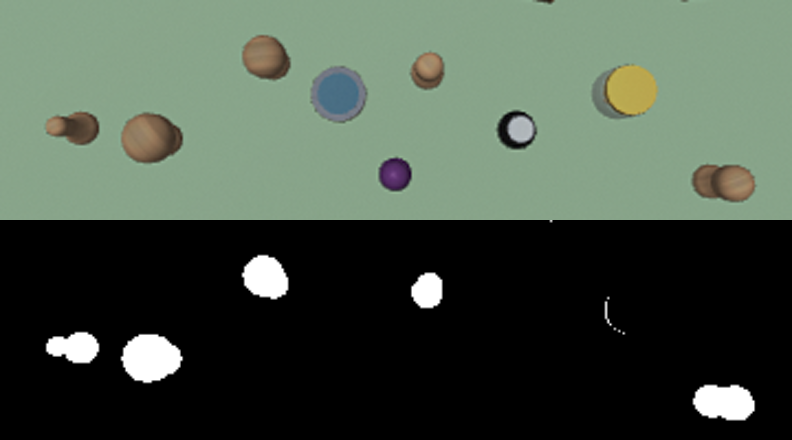

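Sizes: (178,242) ≈48, (230,205) ≈41, (443,263) ≈34, (305,210) is the 27 mm dome, and (136,238) is the 20 mm. The purple one at (290,259) is the excluded decoy. Next come the seats and the two small domes, whose feet distorted the inscribed circle.

```bash
cat >> h.py <<'E'
S=dict(p48=None)
E
python3 - <<'E'
from h import *
c=cam('top');im=c['frame'];hsv=cv2.cvtColor(im,cv2.COLOR_BGR2HSV);f=210/np.tan(np.radians(c['fovy'])/2)
print(hsv[142,239],hsv[150,252],hsv[162,348])
m=np.zeros((420,560),np.uint8);cv2.fillPoly(m,[np.array([[226,128],[366,152],[362,178],[222,152]])],1)
s=((hsv[...,1]<90)&(m>0)).astype(np.uint8)
s=cv2.morphologyEx(s,cv2.MORPH_OPEN,np.ones((3,3),np.uint8))
for x in cv2.findContours(s,cv2.RETR_EXTERNAL,cv2.CHAIN_APPROX_NONE)[0]:
    if cv2.contourArea(x)>150:
        (u,v),ax,_=cv2.fitEllipse(x);print('seat',round(u,1),round(v,1),np.round(ax,1),onz(c,u,v,.013).round(4))
for n,u,v in(('27',305,210.5),('20',135.9,237.7)):print(n,onz(c,u,v,.07).round(4))
# Hough on enlarged for domes
for n,u0,v0,d in(('48',177,242,48),('41',229.5,205,41),('34',443,263,34),('27',305,210.5,27),('20',136,238,20)):
    x0,y0=int(u0)-22,int(v0)-22
    z=cv2.resize(im[y0:y0+44,x0:x0+44,2],None,fx=6,fy=6,interpolation=cv2.INTER_CUBIC)
    r=d/2000/.77*f*6
    h=cv2.HoughCircles(z,cv2.HOUGH_GRADIENT,1.5,20,param1=60,param2=12,minRadius=int(r*.88),maxRadius=int(r*1.12))
    if h is not None:
        k=min(h[0][:3],key=lambda k:np.hypot(k[0]-132,k[1]-132));u,v=x0+(k[0]+.5)/6-.5,y0+(k[1]+.5)/6-.5
        print(n,round(u,1),round(v,1),'r/exp',round(k[2]/r,2),onz(c,u,v,.07).round(4))
for n,u,v,z in(('jar',397,221,.062),('tin',263.5,222.5,.023),('loupe',345.5,239,.032),('purple',289.5,259,.07),('anvil',437,160,.06),('block',140,132,.06)):print(n,onz(c,u,v,z).round(3))
E
```

```text
[45 21 73] [ 14 120 113] [54 23 55]
seat 347.8 162.4 [19.8 20.6] [ 0.6043 -0.1329  0.013 ]
seat 320.1 157.4 [19.7 20.6] [ 0.6146 -0.0695  0.013 ]
seat 293.0 152.2 [20.  20.3] [ 0.6254 -0.0069  0.013 ]
seat 265.7 147.1 [19.9 20.3] [0.6359 0.0562 0.013 ]
seat 238.7 142.0 [19.5 20.4] [0.6465 0.1192 0.013 ]
27 [ 0.4854 -0.0358  0.07  ]
20 [0.4179 0.3205 0.07  ]
48 177.0 242.5 r/exp 1.0 [0.4104 0.2324 0.07  ]
41 227.5 204.7 r/exp 0.92 [0.4934 0.1291 0.07  ]
34 441.0 263.5 r/exp 1.07 [ 0.3832 -0.3183  0.07  ]
27 304.5 208.7 r/exp 0.95 [ 0.4892 -0.0345  0.07  ]
20 134.2 236.0 r/exp 0.96 [0.4215 0.3243 0.07  ]
jar [ 0.469 -0.231  0.062]
tin [0.461 0.055 0.023]
loupe [ 0.429 -0.127  0.032]
purple [ 0.383 -0.006  0.07 ]
anvil [ 0.603 -0.317  0.06 ]
block [0.651 0.332 0.06 ]
```

```bash
cat >> h.py <<'E'
from scipy.spatial.transform import Rotation as Ro
def shift(*targets):
    o=ctrl.get_obs();R=Ro.from_euler('xyz',o['eef_rot']).as_matrix()
    print('t',round(o['time_s'],2),'ee',o['ee_pos'].round(4),'rot',o['eef_rot'].round(4),'F',o['force'].round(1),'w',round(o['grip_width'],4),'q',o['qpos'].round(2))
    rv=Ro.from_matrix(R.T@Ro.from_euler('xyz',[np.pi,0,-.166]).as_matrix()).as_rotvec()
    for t in targets:print('cm',(R.T@(np.array(t)-o['ee_pos'])*100).round(2),'rv',rv.round(3))
E
python3 - <<'E'
from h import *
shift([.3845,-.322,.155],[.3845,-.322,.043])
E
```

```text
t 0.2 ee [ 0.2028 -0.5111  0.2051] rot [-3.1415e+00  6.0000e-04 -1.1931e+00] F [-0.   0.3  0.4] w 0.0938 q [-1.26  0.3   1.52  0.    1.32 -0.07]
cm [-10.87 -23.86   5.02] rv [-0.000e+00  1.000e-03 -1.027e+00]
cm [-10.86 -23.86  16.22] rv [-0.000e+00  1.000e-03 -1.027e+00]
```

play_rows([
  [[-10.9, -23.9, 5, 0, 0, -1.027, 0.75], [-10.9, -23.9, 5, 0, 0, -1.027, 0.75], [-10.9, -23.9, 5, 0, 0, -1.027, 0.75], [-10.9, -23.9, 5, 0, 0, -1.027, 0.75], [-10.9, -23.9, 5, 0, 0, -1.027, 0.75], [-10.9, -23.9, 5, 0, 0, -1.027, 0.75], [-10.9, -23.9, 5, 0, 0, -1.027, 0.75], [-10.9, -23.9, 5, 0, 0, -1.027, 0.75], [-10.9, -23.9, 5, 0, 0, -1.027, 0.75], [-10.9, -23.9, 5, 0, 0, -1.027, 0.75], [-10.9, -23.9, 5, 0, 0, -1.027, 0.75], [-10.9, -23.9, 5, 0, 0, -1.027, 0.75]],
], force=15)

```text
time_s: 1.2
ee_pos: [0.3846, -0.3217, 0.1552]
eef_rot: [-3.141, 0.0, -0.168]
force: [0.2, -0.3, -0.1]
grip_width: 0.0708
```

```bash
python3 - <<'E'
from h import *
shift([.3845,-.322,.155],[.3845,-.322,.043])
c=cam('wrist','w1.png');print(c['fovy'],c['cx'],c['cy'])
f=210/np.tan(np.radians(c['fovy'])/2);M=np.array(c['world_to_cam'])
for n,p in dict(p34=(.3845,-.322,.07),jar=(.469,-.231,.062),s20=(.6043,-.1329,.014),s34=(.6254,-.0069,.014),p27=(.4855,-.0355,.07)).items():
    q=M[:3,:3]@np.array(p)+M[:3,3];x,y,z=q[0],-q[1],-q[2];r=np.hypot(x,y);t=np.arctan2(r,z)
    print(n,round(c['cx']+f*t*x/r,1),round(c['cy']+f*t*y/r,1))
E
```

```text
t 1.2 ee [ 0.3846 -0.3217  0.1552] rot [-3.141e+00  4.000e-04 -1.680e-01] F [ 0.2 -0.3 -0.1] w 0.0708 q [-0.77  0.24  1.72  0.    1.18 -0.6 ]
cm [-0.01  0.03  0.02] rv [-0.001  0.    -0.002]
cm [-0.    0.04 11.22] rv [-0.001  0.    -0.002]
65.70646984690485 277.0197634152158 214.55878253262753
p34 277.0 219.1
jar 357.9 97.6
s20 446.7 7.2
s34 433.8 -81.9
p27 333.5 -97.3
```

View pics/w1.png

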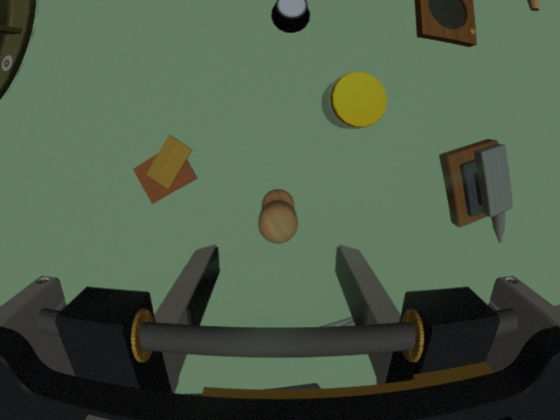

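The wrist view shows the 34 mm dome at (278,221), against a predicted (277,219). Jar at (359,99) and seat at (447,9) also match to about 1–2 px, so the positions are good to about 2 mm.

play_rows([
  [[0, 0.1, 4, 0, 0, 0, 0.75], [0, 0.1, 8, 0, 0, 0, 0.75], [0, 0.1, 11.2, 0, 0, 0, 0.75], [0, 0.1, 11.2, 0, 0, 0, 0.75], [0, 0.1, 11.2, 0, 0, 0, 0.6], [0, 0.1, 11.2, 0, 0, 0, 0.5], [0, 0.1, 11.2, 0, 0, 0, 0.4], [0, 0.1, 11.2, 0, 0, 0, 0.2], [0, 0.1, 11.2, 0, 0, 0, 0.2], [0, 0.1, 11.2, 0, 0, 0, 0.2], [0, 0.1, 11.2, 0, 0, 0, 0.2], [0, 0.1, 11.2, 0, 0, 0, 0.2], [0, 0.1, 9.5, 0, 0, 0, 0.2], [0, 0.1, 6, 0, 0, 0, 0.2], [0, 0.1, 3, 0, 0, 0, 0.2], [0, 0.1, 0, 0, 0, 0, 0.2], [0, 0.1, 0, 0, 0, 0, 0.2]],
], force=15)

```text
time_s: 2.67
ee_pos: [0.3859, -0.3241, 0.1607]
eef_rot: [3.138, -0.006, -0.168]
force: [-0.3, -0.4, -0.2]
grip_width: 0.0337
```

```bash
python3 - <<'E'
from h import *
shift([.6254,-.0069,.155],[.6254,-.0069,.0535],[.4855,-.0355,.155],[.4855,-.0355,.043])
cam('wrist','w2.png')
E
```

```text
t 2.67 ee [ 0.3859 -0.3241  0.1607] rot [ 3.1376 -0.0063 -0.1677] F [-0.3 -0.4 -0.2] w 0.0337 q [-0.77  0.24  1.71  0.    1.19 -0.6 ]
cm [ 18.31 -35.28   0.55] rv [ 0.004 -0.006 -0.002]
cm [ 18.25 -35.32  10.7 ] rv [ 0.004 -0.006 -0.002]
cm [  4.99 -30.12   0.49] rv [ 0.004 -0.006 -0.002]
cm [  4.92 -30.17  11.69] rv [ 0.004 -0.006 -0.002]
```

View pics/w2.png

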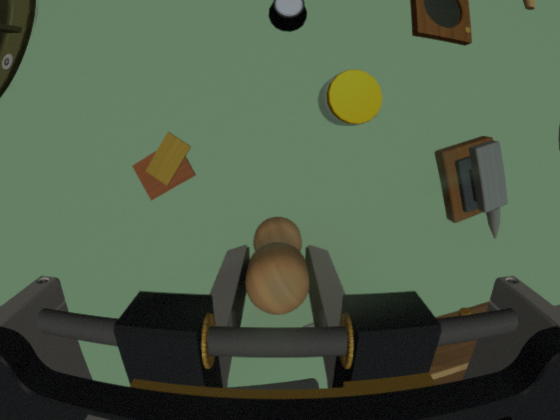

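The 34 mm punch is held (grip 33.7 mm), its dome at (278,278) and foot at (278,242). Carrying it to the middle seat.

play_rows([
  [[18.3, -35.3, 0.5, 0.004, -0.006, -0.002, 0.2], [18.3, -35.3, 0.5, 0.004, -0.006, -0.002, 0.2], [18.3, -35.3, 0.5, 0.004, -0.006, -0.002, 0.2], [18.3, -35.3, 0.5, 0.004, -0.006, -0.002, 0.2], [18.3, -35.3, 0.5, 0.004, -0.006, -0.002, 0.2], [18.3, -35.3, 0.5, 0.004, -0.006, -0.002, 0.2], [18.3, -35.3, 0.5, 0.004, -0.006, -0.002, 0.2], [18.3, -35.3, 0.5, 0.004, -0.006, -0.002, 0.2], [18.3, -35.3, 0.5, 0.004, -0.006, -0.002, 0.2], [18.3, -35.3, 0.5, 0.004, -0.006, -0.002, 0.2], [18.3, -35.3, 0.5, 0.004, -0.006, -0.002, 0.2], [18.3, -35.3, 0.5, 0.004, -0.006, -0.002, 0.2], [18.3, -35.3, 4, 0.004, -0.006, -0.002, 0.2], [18.3, -35.3, 7, 0.004, -0.006, -0.002, 0.2], [18.3, -35.3, 9.2, 0.004, -0.006, -0.002, 0.2], [18.3, -35.3, 9.2, 0.004, -0.006, -0.002, 0.2], [18.3, -35.3, 9.2, 0.004, -0.006, -0.002, 0.2]],
])

```text
time_s: 4.13
ee_pos: [0.624, -0.0072, 0.0651]
eef_rot: [-3.14, 0.005, -0.167]
force: [-0.5, -0.2, -0.6]
grip_width: 0.0334
```

```bash
python3 - <<'E'
from h import *
shift([.6254,-.0069,.0535])
cam('wrist','w3.png')
E
```

```text
t 4.13 ee [ 0.624  -0.0072  0.0651] rot [-3.1401  0.0045 -0.1668] F [-0.5 -0.2 -0.6] w 0.0334 q [-0.07  0.6   1.43  0.    1.12  0.09]
cm [ 0.13 -0.05  1.16] rv [-0.001  0.005 -0.001]
```

View pics/w3.png

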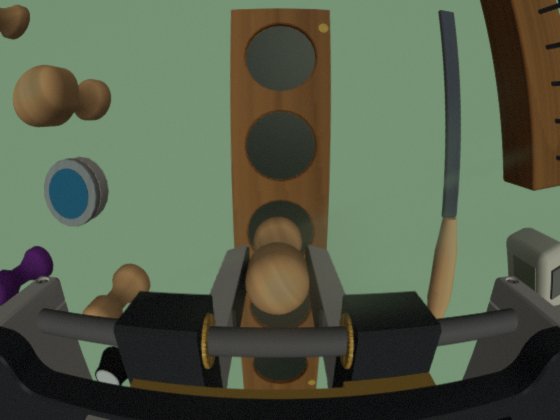

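The foot at (278,240) lies over the middle seat at (281,~232). Lowering.

play_rows([
  [[0.15, 0, 0.6, 0, 0.005, 0, 0.2], [0.15, 0, 1.2, 0, 0.005, 0, 0.2], [0.15, 0, 1.2, 0, 0.005, 0, 0.2], [0.15, 0, 1.2, 0, 0.005, 0, 0.2], [0.15, 0, 1.2, 0, 0.005, 0, 0.2]],
])

```text
time_s: 4.6
ee_pos: [0.6266, -0.0073, 0.055]
eef_rot: [-3.14, -0.004, -0.167]
force: [0.2, -0.2, 0.2]
grip_width: 0.0335
```

play_rows([
  [[-0.1, 0, 0.2, 0, -0.004, 0, 0.2], [-0.1, 0, 0.3, 0, -0.004, 0, 0.2], [-0.1, 0, 0.3, 0, -0.004, 0, 0.2], [-0.1, 0, 0.3, 0, -0.004, 0, 0.2]],
])

```text
time_s: 4.93
ee_pos: [0.6266, -0.0071, 0.0539]
eef_rot: [-3.139, -0.003, -0.167]
force: [-2.4, -0.3, 12.4]
grip_width: 0.0334
```

play_rows([
  [[0, 0, 0, 0, 0, 0, 0.45], [0, 0, 0, 0, 0, 0, 0.55], [0, 0, 0, 0, 0, 0, 0.65], [0, 0, 0, 0, 0, 0, 0.7], [0, 0, -3, 0, -0.003, 0, 0.7], [0, 0, -6.5, 0, -0.003, 0, 0.7], [0, 0, -10, 0, -0.003, 0, 0.7], [0, 0, -10, 0, -0.003, 0, 0.7], [-13.4, 5.1, -10, 0, -0.003, 0, 0.7], [-13.4, 5.1, -10, 0, -0.003, 0, 0.7], [-13.4, 5.1, -10, 0, -0.003, 0, 0.7], [-13.4, 5.1, -10, 0, -0.003, 0, 0.7], [-13.4, 5.1, -10, 0, -0.003, 0, 0.7], [-13.4, 5.1, -10, 0, -0.003, 0, 0.7]],
])

```text
time_s: 6.1
ee_pos: [0.4856, -0.0355, 0.1538]
eef_rot: [-3.139, -0.001, -0.167]
force: [0.4, -0.2, 0.7]
grip_width: 0.0663
```

```bash
cat >> h.py <<'E'
def fish(c,p):
    f=210/np.tan(np.radians(c['fovy'])/2);M=np.array(c['world_to_cam'])
    q=M[:3,:3]@np.array(p)+M[:3,3];x,y,z=q[0],-q[1],-q[2];r=np.hypot(x,y);t=np.arctan2(r,z)
    return round(c['cx']+f*t*x/r,1),round(c['cy']+f*t*y/r,1)
E
python3 - <<'E'
from h import *
shift([.4855,-.0355,.155],[.4855,-.0355,.044])
c=cam('wrist','w4.png')
for p in((.4855,-.0355,.07),(.6254,-.0069,.08),(.493,.126,.07),(.6146,-.0695,.014)):print(p,fish(c,p))
E
```

```text
t 6.1 ee [ 0.4856 -0.0355  0.1538] rot [-3.1394e+00 -6.0000e-04 -1.6710e-01] F [ 0.4 -0.2  0.7] w 0.0663 q [-0.15  0.21  1.76  0.    1.17  0.02]
cm [-0.01 -0.   -0.12] rv [-0.002 -0.001 -0.001]
cm [-0.02  0.02 10.98] rv [-0.002 -0.001 -0.001]
(0.4855, -0.0355, 0.07) (np.float64(276.8), np.float64(219.4))
(0.6254, -0.0069, 0.08) (np.float64(434.1), np.float64(163.8))
(0.493, 0.126, 0.07) (np.float64(252.6), np.float64(27.6))
(0.6146, -0.0695, 0.014) (np.float64(400.8), np.float64(215.4))
```

View pics/w4.png

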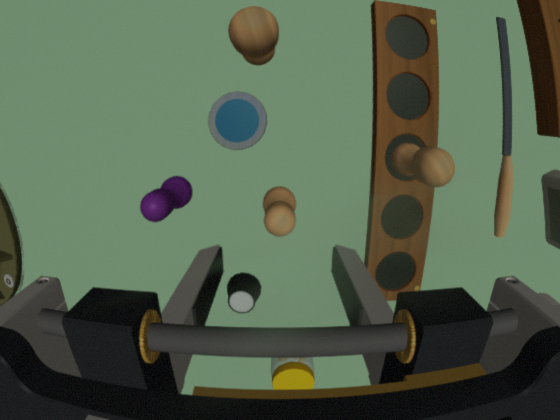

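The view shows the 34 upright in the middle seat (dome at 434,166). The 27 dome is at (280,218), about 2.5 mm toward tool +x, and the purple one (157,207) is well clear.

play_rows([
  [[0.25, 0, 4, 0, 0, 0, 0.7], [0.25, 0, 8, 0, 0, 0, 0.7], [0.25, 0, 11, 0, 0, 0, 0.7], [0.25, 0, 11, 0, 0, 0, 0.7], [0.25, 0, 11, 0, 0, 0, 0.7], [0.25, 0, 11, 0, 0, 0, 0.55], [0.25, 0, 11, 0, 0, 0, 0.4], [0.25, 0, 11, 0, 0, 0, 0.15], [0.25, 0, 11, 0, 0, 0, 0.15], [0.25, 0, 11, 0, 0, 0, 0.15], [0.25, 0, 11, 0, 0, 0, 0.15], [0.25, 0, 11, 0, 0, 0, 0.15], [0.25, 0, 9.5, 0, 0, 0, 0.15], [0.25, 0, 6, 0, 0, 0, 0.15], [0.25, 0, 3, 0, 0, 0, 0.15], [0.25, 0, 0, 0, 0, 0, 0.15], [0.25, 0, 0, 0, 0, 0, 0.15], [0.25, 0, 0, 0, 0, 0, 0.15]],
])

```text
time_s: 7.65
ee_pos: [0.4892, -0.0359, 0.1548]
eef_rot: [-3.139, -0.003, -0.167]
force: [-0.5, 0.4, -1.6]
grip_width: 0.026
```

```bash
python3 - <<'E'
from h import *
shift([.6146,-.0695,.155],[.6146,-.0695,.065])
E
```

```text
t 7.65 ee [ 0.4892 -0.0359  0.1548] rot [-3.1394 -0.0032 -0.1668] F [-0.5  0.4 -1.6] w 0.026 q [-0.15  0.22  1.75  0.    1.17  0.02]
cm [1.292e+01 1.230e+00 1.000e-02] rv [-0.002 -0.003 -0.001]
cm [12.89  1.25  9.01] rv [-0.002 -0.003 -0.001]
```

play_rows([
  [[12.9, 1.2, 0, 0, -0.003, 0, 0.15], [12.9, 1.2, 0, 0, -0.003, 0, 0.15], [12.9, 1.2, 0, 0, -0.003, 0, 0.15], [12.9, 1.2, 0, 0, -0.003, 0, 0.15], [12.9, 1.2, 0, 0, -0.003, 0, 0.15], [12.9, 1.2, 0, 0, -0.003, 0, 0.15], [12.9, 1.2, 0, 0, -0.003, 0, 0.15], [12.9, 1.2, 3, 0, -0.003, 0, 0.15], [12.9, 1.2, 6, 0, -0.003, 0, 0.15], [12.9, 1.2, 8.5, 0, -0.003, 0, 0.15], [12.9, 1.2, 9.2, 0, -0.003, 0, 0.15], [12.9, 1.2, 9.6, 0, -0.003, 0, 0.15], [12.9, 1.2, 9.9, 0, -0.003, 0, 0.15], [12.9, 1.2, 9.9, 0, -0.003, 0, 0.15], [12.9, 1.2, 9.9, 0, -0.003, 0, 0.15]],
])

```text
time_s: 8.9
ee_pos: [0.6153, -0.069, 0.0577]
eef_rot: [-3.139, -0.002, -0.167]
force: [-0.5, -0.6, 0.6]
grip_width: 0.0265
```

play_rows([
  [[0, 0, 0.2, 0, 0, 0, 0.15], [0, 0, 0.35, 0, 0, 0, 0.15], [0, 0, 0.35, 0, 0, 0, 0.15], [0, 0, 0.35, 0, 0, 0, 0.15]],
])

```text
time_s: 9.23
ee_pos: [0.6154, -0.0691, 0.0543]
eef_rot: [-3.139, -0.002, -0.167]
force: [-0.6, 0.1, -0.8]
grip_width: 0.0259
```

```bash
python3 - <<'E'
from h import *
shift([.6146,-.0695,.155],[.4105,.231,.155])
c=cam('wrist','w5.png')
print(fish(c,(.6146,-.0695,.014)))
E
```

```text
t 9.23 ee [ 0.6154 -0.0691  0.0543] rot [-3.1394e+00 -2.4000e-03 -1.6670e-01] F [-0.6  0.1 -0.8] w 0.0259 q [-0.17  0.6   1.45  0.    1.08 -0.01]
cm [ -0.04   0.03 -10.07] rv [-0.002 -0.002 -0.001]
cm [-25.16 -26.21 -10.07] rv [-0.002 -0.002 -0.001]
(np.float64(275.8), np.float64(237.0))
```

View pics/w5.png

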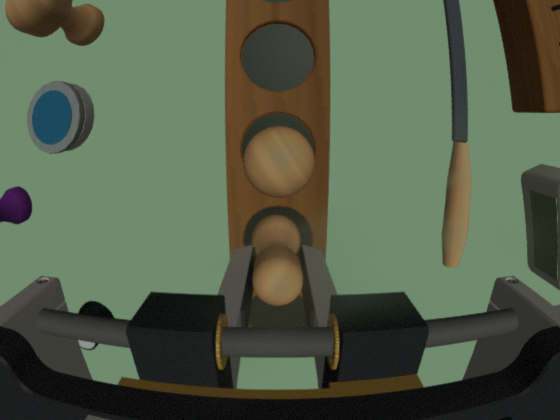

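The 27's foot (276,236) sits within the seat, with no contact force yet. Lowering a little further.

play_rows([
  [[0, 0, 0.1, 0, 0, 0, 0.15], [0, 0, 0.15, 0, 0, 0, 0.15], [0, 0, 0.2, 0, 0, 0, 0.15], [0, 0, 0.2, 0, 0, 0, 0.15]],
])

```text
time_s: 9.62
ee_pos: [0.6158, -0.0691, 0.0539]
eef_rot: [-3.139, -0.004, -0.167]
force: [-5.5, 0.8, 13.8]
grip_width: 0.0268
```

play_rows([
  [[0, 0, 0, 0, 0, 0, 0.4], [0, 0, 0, 0, 0, 0, 0.5], [0, 0, 0, 0, 0, 0, 0.6], [0, 0, 0, 0, 0, 0, 0.7], [0, 0, -3, 0, -0.004, 0, 0.7], [0, 0, -6.5, 0, -0.004, 0, 0.7], [0, 0, -10, 0, -0.004, 0, 0.75], [0, 0, -10, 0, -0.004, 0, 0.8], [-25.2, -26.2, -10, 0, -0.004, 0, 0.8], [-25.2, -26.2, -10, 0, -0.004, 0, 0.8], [-25.2, -26.2, -10, 0, -0.004, 0, 0.8], [-25.2, -26.2, -10, 0, -0.004, 0, 0.8], [-25.2, -26.2, -10, 0, -0.004, 0, 0.8], [-25.2, -26.2, -10, 0, -0.004, 0, 0.8], [-25.2, -26.2, -10, 0, -0.004, 0, 0.8], [-25.2, -26.2, -10, 0, -0.004, 0, 0.8], [-25.2, -26.2, -10, 0, -0.004, 0, 0.8], [-25.2, -26.2, -10, 0, -0.004, 0, 0.8], [-25.2, -26.2, -10, 0, -0.004, 0, 0.8], [-25.2, -26.2, -10, 0, -0.004, 0, 0.8]],
])

```text
time_s: 11.28
ee_pos: [0.4107, 0.2305, 0.1534]
eef_rot: [-3.14, 0.0, -0.166]
force: [0.6, 0.5, 0.0]
grip_width: 0.0754
```

```bash
python3 - <<'E'
from h import *
shift([.4105,.2315,.155],[.4105,.2315,.044])
c=cam('wrist','w6.png')
for p in((.4105,.2315,.07),(.493,.124,.07),(.418,.3205,.07)):print(p,fish(c,p))
E
```

```text
t 11.28 ee [0.4107 0.2305 0.1534] rot [-3.1396e+00  1.0000e-04 -1.6640e-01] F [0.6 0.5 0. ] w 0.0754 q [0.43 0.18 1.8  0.   1.16 0.6 ]
cm [-0.04 -0.09 -0.16] rv [-0.002  0.    -0.   ]
cm [-0.04 -0.07 10.94] rv [-0.002  0.    -0.   ]
(0.4105, 0.2315, 0.07) (np.float64(276.5), np.float64(218.5))
(0.493, 0.124, 0.07) (np.float64(378.2), np.float64(309.2))
(0.418, 0.3205, 0.07) (np.float64(267.3), np.float64(111.0))
```

View pics/w6.png

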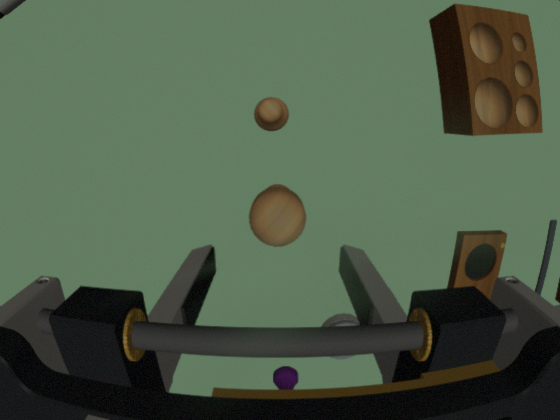

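The 48 dome is at (278,216), within 2 mm of prediction. The 20 dome at (271,109) is beside it, off the jaw axis.

play_rows([
  [[0.1, -0.2, 4, 0, 0, 0, 0.8], [0.1, -0.2, 8, 0, 0, 0, 0.8], [0.1, -0.2, 10.8, 0, 0, 0, 0.8], [0.1, -0.2, 10.8, 0, 0, 0, 0.8], [0.1, -0.2, 10.8, 0, 0, 0, 0.8], [0.1, -0.2, 10.8, 0, 0, 0, 0.65], [0.1, -0.2, 10.8, 0, 0, 0, 0.55], [0.1, -0.2, 10.8, 0, 0, 0, 0.4], [0.1, -0.2, 10.8, 0, 0, 0, 0.4], [0.1, -0.2, 10.8, 0, 0, 0, 0.4], [0.1, -0.2, 10.8, 0, 0, 0, 0.4], [0.1, -0.2, 9.5, 0, 0, 0, 0.4], [0.1, -0.2, 6, 0, 0, 0, 0.4], [0.1, -0.2, 3, 0, 0, 0, 0.4], [0.1, -0.2, 0, 0, 0, 0, 0.4], [0.1, -0.2, 0, 0, 0, 0, 0.4], [0.1, -0.2, 0, 0, 0, 0, 0.4]],
], force=20)

```text
time_s: 12.75
ee_pos: [0.4127, 0.2322, 0.1544]
eef_rot: [-3.138, -0.002, -0.167]
force: [0.0, 0.4, -1.9]
grip_width: 0.0471
```

```bash
python3 - <<'E'
from h import *
shift([.6465,.1192,.155],[.6465,.1192,.0565])
E
```

```text
t 12.75 ee [0.4127 0.2322 0.1544] rot [-3.138e+00 -2.200e-03 -1.674e-01] F [ 0.   0.4 -1.9] w 0.0471 q [0.43 0.18 1.8  0.   1.16 0.6 ]
cm [24.94  7.25 -0.03] rv [-0.004 -0.002 -0.001]
cm [24.92  7.29  9.82] rv [-0.004 -0.002 -0.001]
```

play_rows([
  [[24.9, 7.3, 0, -0.004, -0.002, 0, 0.4], [24.9, 7.3, 0, -0.004, -0.002, 0, 0.4], [24.9, 7.3, 0, -0.004, -0.002, 0, 0.4], [24.9, 7.3, 0, -0.004, -0.002, 0, 0.4], [24.9, 7.3, 0, -0.004, -0.002, 0, 0.4], [24.9, 7.3, 0, -0.004, -0.002, 0, 0.4], [24.9, 7.3, 0, -0.004, -0.002, 0, 0.4], [24.9, 7.3, 0, -0.004, -0.002, 0, 0.4], [24.9, 7.3, 0, -0.004, -0.002, 0, 0.4], [24.9, 7.3, 0, -0.004, -0.002, 0, 0.4], [24.9, 7.3, 3, -0.004, -0.002, 0, 0.4], [24.9, 7.3, 6, -0.004, -0.002, 0, 0.4], [24.9, 7.3, 8.5, -0.004, -0.002, 0, 0.4], [24.9, 7.3, 9.4, -0.004, -0.002, 0, 0.4], [24.9, 7.3, 9.6, -0.004, -0.002, 0, 0.4], [24.9, 7.3, 9.8, -0.004, -0.002, 0, 0.4], [24.9, 7.3, 9.8, -0.004, -0.002, 0, 0.4], [24.9, 7.3, 9.8, -0.004, -0.002, 0, 0.4]],
])

```text
time_s: 14.25
ee_pos: [0.6469, 0.1193, 0.0583]
eef_rot: [-3.141, -0.002, -0.167]
force: [0.3, 0.1, -1.5]
grip_width: 0.0474
```

```bash
python3 - <<'E'
from h import *
shift([.6465,.1192,.055])
c=cam('wrist','w7.png')
print(fish(c,(.6465,.1192,.014)))
E
```

```text
t 14.25 ee [0.6469 0.1193 0.0583] rot [-3.1414e+00 -2.3000e-03 -1.6720e-01] F [ 0.3  0.1 -1.5] w 0.0474 q [ 0.13  0.68  1.32 -0.    1.14  0.29]
cm [-0.04  0.02  0.33] rv [-0.    -0.002 -0.001]
(np.float64(276.3), np.float64(234.6))
```

View pics/w7.png

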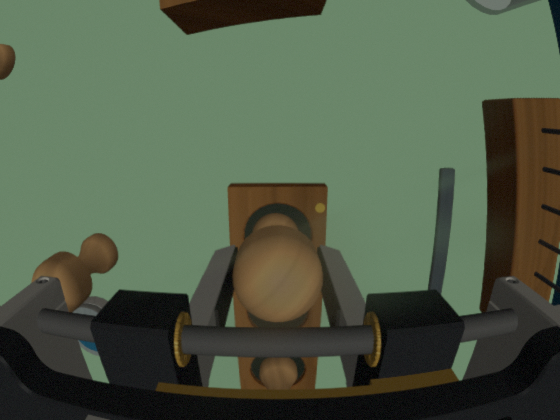

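The 48 is over the end seat, centred at x≈277, with its foot inside the seat rim. Lowering until contact.

play_rows([
  [[0, 0, 0.2, 0, -0.002, 0, 0.4], [0, 0, 0.3, 0, -0.002, 0, 0.4], [0, 0, 0.4, 0, -0.002, 0, 0.4], [0, 0, 0.5, 0, -0.002, 0, 0.4], [0, 0, 0.5, 0, -0.002, 0, 0.4]],
])

```text
time_s: 14.72
ee_pos: [0.6476, 0.1196, 0.056]
eef_rot: [-3.14, -0.003, -0.167]
force: [-7.4, -0.2, 19.3]
grip_width: 0.0471
```

play_rows([
  [[0, 0, 0, 0, 0, 0, 0.55], [0, 0, 0, 0, 0, 0, 0.65], [0, 0, 0, 0, 0, 0, 0.75], [0, 0, 0, 0, 0, 0, 0.8], [0, 0, 0, 0, 0, 0, 0.8], [0, 0, -3, 0, -0.003, 0, 0.8], [0, 0, -6.5, 0, -0.003, 0, 0.8], [0, 0, -10, 0, -0.003, 0, 0.8], [0, 0, -10, 0, -0.003, 0, 0.8], [-15.2, 2.2, -10, 0, -0.003, 0, 0.75], [-15.2, 2.2, -10, 0, -0.003, 0, 0.75], [-15.2, 2.2, -10, 0, -0.003, 0, 0.75], [-15.2, 2.2, -10, 0, -0.003, 0, 0.75], [-15.2, 2.2, -10, 0, -0.003, 0, 0.75], [-15.2, 2.2, -10, 0, -0.003, 0, 0.75], [-15.2, 2.2, -10, 0, -0.003, 0, 0.75]],
])

```text
time_s: 16.05
ee_pos: [0.4946, 0.1231, 0.1559]
eef_rot: [-3.14, -0.0, -0.167]
force: [0.7, 0.2, 0.8]
grip_width: 0.0705
```

```bash
python3 - <<'E'
from h import *
shift([.494,.1235,.155],[.494,.1235,.044])
c=cam('wrist','w8.png')
for p in((.494,.1235,.07),(.6465,.1192,.08),(.461,.055,.023)):print(p,fish(c,p))
E
```

```text
t 16.05 ee [0.4946 0.1231 0.1559] rot [-3.1401e+00 -5.0000e-04 -1.6720e-01] F [0.7 0.2 0.8] w 0.0705 q [0.17 0.26 1.7  0.   1.19 0.34]
cm [-0.06 -0.03  0.09] rv [-0.002 -0.    -0.001]
cm [-7.000e-02 -1.000e-02  1.119e+01] rv [-0.002 -0.    -0.001]
(0.494, 0.1235, 0.07) (np.float64(276.2), np.float64(218.3))
(0.6465, 0.1192, 0.08) (np.float64(446.9), np.float64(198.1))
(0.461, 0.055, 0.023) (np.float64(256.5), np.float64(272.3))
```

View pics/w8.png

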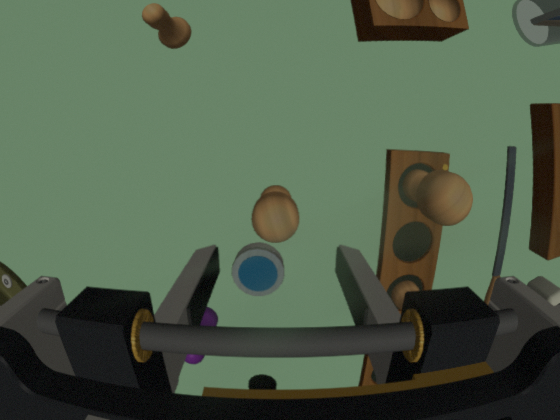

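The 48 stands in its seat (dome 445,198; predicted 447,198). The 41 dome is at (275,217), right on prediction, and the tin is low and clear.

play_rows([
  [[-0.1, -0.1, 4, 0, 0, 0, 0.75], [-0.1, -0.1, 8, 0, 0, 0, 0.75], [-0.1, -0.1, 11.1, 0, 0, 0, 0.75], [-0.1, -0.1, 11.1, 0, 0, 0, 0.75], [-0.1, -0.1, 11.1, 0, 0, 0, 0.75], [-0.1, -0.1, 11.1, 0, 0, 0, 0.6], [-0.1, -0.1, 11.1, 0, 0, 0, 0.5], [-0.1, -0.1, 11.1, 0, 0, 0, 0.3], [-0.1, -0.1, 11.1, 0, 0, 0, 0.3], [-0.1, -0.1, 11.1, 0, 0, 0, 0.3], [-0.1, -0.1, 11.1, 0, 0, 0, 0.3], [-0.1, -0.1, 9.5, 0, 0, 0, 0.3], [-0.1, -0.1, 6, 0, 0, 0, 0.3], [-0.1, -0.1, 3, 0, 0, 0, 0.3], [-0.1, -0.1, 0, 0, 0, 0, 0.3], [-0.1, -0.1, 0, 0, 0, 0, 0.3], [-0.1, -0.1, 0, 0, 0, 0, 0.3]],
])

```text
time_s: 17.52
ee_pos: [0.4944, 0.1243, 0.1568]
eef_rot: [-3.139, -0.003, -0.167]
force: [-0.5, -0.6, -1.1]
grip_width: 0.0399
```

```bash
python3 - <<'E'
from h import *
shift([.6359,.0562,.155],[.6359,.0562,.0565])
E
```

```text
t 17.52 ee [0.4944 0.1243 0.1568] rot [-3.1393e+00 -2.6000e-03 -1.6740e-01] F [-0.5 -0.6 -1.1] w 0.0399 q [0.17 0.26 1.7  0.   1.19 0.34]
cm [15.09  4.36  0.21] rv [-0.002 -0.003 -0.001]
cm [15.06  4.38 10.06] rv [-0.002 -0.003 -0.001]
```

play_rows([
  [[15.1, 4.4, 0, -0.002, -0.003, 0, 0.3], [15.1, 4.4, 0, -0.002, -0.003, 0, 0.3], [15.1, 4.4, 0, -0.002, -0.003, 0, 0.3], [15.1, 4.4, 0, -0.002, -0.003, 0, 0.3], [15.1, 4.4, 0, -0.002, -0.003, 0, 0.3], [15.1, 4.4, 0, -0.002, -0.003, 0, 0.3], [15.1, 4.4, 0, -0.002, -0.003, 0, 0.3], [15.1, 4.4, 0, -0.002, -0.003, 0, 0.3], [15.1, 4.4, 3, -0.002, -0.003, 0, 0.3], [15.1, 4.4, 6, -0.002, -0.003, 0, 0.3], [15.1, 4.4, 8.5, -0.002, -0.003, 0, 0.3], [15.1, 4.4, 9.4, -0.002, -0.003, 0, 0.3], [15.1, 4.4, 9.8, -0.002, -0.003, 0, 0.3], [15.1, 4.4, 10, -0.002, -0.003, 0, 0.3], [15.1, 4.4, 10, -0.002, -0.003, 0, 0.3], [15.1, 4.4, 10, -0.002, -0.003, 0, 0.3]],
])

```text
time_s: 18.85
ee_pos: [0.6369, 0.0561, 0.0587]
eef_rot: [-3.141, -0.002, -0.167]
force: [0.6, -0.0, -1.3]
grip_width: 0.0402
```

play_rows([
  [[0, 0, 0.1, 0, 0, 0, 0.3], [0, 0, 0.25, 0, 0, 0, 0.3], [0, 0, 0.25, 0, 0, 0, 0.3], [0, 0, 0.25, 0, 0, 0, 0.3]],
])

```text
time_s: 19.18
ee_pos: [0.6369, 0.0561, 0.0564]
eef_rot: [-3.141, -0.002, -0.167]
force: [0.4, 0.2, -0.3]
grip_width: 0.0409
```

play_rows([
  [[0, 0, 0.1, 0, 0, 0, 0.3], [0, 0, 0.2, 0, 0, 0, 0.3], [0, 0, 0.3, 0, 0, 0, 0.3], [0, 0, 0.3, 0, 0, 0, 0.3]],
])

```text
time_s: 19.52
ee_pos: [0.6373, 0.0562, 0.0553]
eef_rot: [-3.14, -0.003, -0.167]
force: [-8.0, 0.3, 16.0]
grip_width: 0.0402
```

play_rows([
  [[0, 0, 0, 0, 0, 0, 0.5], [0, 0, 0, 0, 0, 0, 0.6], [0, 0, 0, 0, 0, 0, 0.7], [0, 0, 0, 0, 0, 0, 0.75], [0, 0, -3, 0, -0.003, 0, 0.75], [0, 0, -6.5, 0, -0.003, 0, 0.75], [0, 0, -10, 0, -0.003, 0, 0.75], [0, 0, -10, 0, -0.003, 0, 0.75], [-25.7, -22.6, -10, 0, -0.003, 0, 0.6], [-25.7, -22.6, -10, 0, -0.003, 0, 0.6], [-25.7, -22.6, -10, 0, -0.003, 0, 0.6], [-25.7, -22.6, -10, 0, -0.003, 0, 0.6], [-25.7, -22.6, -10, 0, -0.003, 0, 0.6], [-25.7, -22.6, -10, 0, -0.003, 0, 0.6], [-25.7, -22.6, -10, 0, -0.003, 0, 0.6], [-25.7, -22.6, -10, 0, -0.003, 0, 0.6], [-25.7, -22.6, -10, 0, -0.003, 0, 0.6], [-25.7, -22.6, -10, 0, -0.003, 0, 0.6], [-25.7, -22.6, -10, 0, -0.003, 0, 0.6], [-25.7, -22.6, -10, 0, -0.003, 0, 0.6]],
])

```text
time_s: 21.18
ee_pos: [0.4219, 0.3209, 0.1546]
eef_rot: [-3.141, -0.0, -0.168]
force: [0.6, -0.4, 0.4]
grip_width: 0.0563
```

```bash
python3 - <<'E'
from h import *
shift([.421,.3215,.155],[.421,.3215,.043])
c=cam('wrist','w9.png')
for p in((.421,.3215,.07),):print(p,fish(c,p))
E
```

```text
t 21.18 ee [0.4219 0.3209 0.1546] rot [-3.1406e+00 -3.0000e-04 -1.6820e-01] F [ 0.6 -0.4  0.4] w 0.0563 q [0.58 0.3  1.64 0.   1.2  0.75]
cm [-0.1  -0.04 -0.04] rv [-0.001 -0.    -0.002]
cm [-0.11 -0.03 11.16] rv [-0.001 -0.    -0.002]
(0.421, 0.3215, 0.07) (np.float64(275.8), np.float64(218.6))
```

View pics/w9.png

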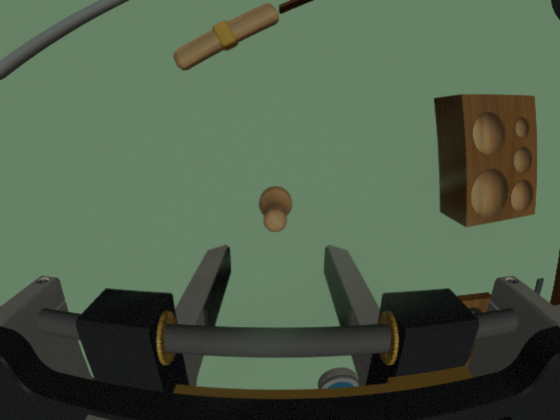

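The 20 dome is at (276,220) against a predicted (276,219), so the aim is right.

play_rows([
  [[-0.1, 0, 4, 0, 0, 0, 0.6], [-0.1, 0, 8, 0, 0, 0, 0.6], [-0.1, 0, 11.1, 0, 0, 0, 0.6], [-0.1, 0, 11.1, 0, 0, 0, 0.6], [-0.1, 0, 11.1, 0, 0, 0, 0.6], [-0.1, 0, 11.1, 0, 0, 0, 0.45], [-0.1, 0, 11.1, 0, 0, 0, 0.3], [-0.1, 0, 11.1, 0, 0, 0, 0.08], [-0.1, 0, 11.1, 0, 0, 0, 0.08], [-0.1, 0, 11.1, 0, 0, 0, 0.08], [-0.1, 0, 11.1, 0, 0, 0, 0.08], [-0.1, 0, 11.1, 0, 0, 0, 0.08], [-0.1, 0, 9.5, 0, 0, 0, 0.08], [-0.1, 0, 6, 0, 0, 0, 0.08], [-0.1, 0, 3, 0, 0, 0, 0.08], [-0.1, 0, 0, 0, 0, 0, 0.08], [-0.1, 0, 0, 0, 0, 0, 0.08], [-0.1, 0, 0, 0, 0, 0, 0.08]],
], force=15)

```text
time_s: 22.73
ee_pos: [0.4215, 0.3213, 0.1558]
eef_rot: [-3.139, -0.002, -0.169]
force: [0.9, -0.8, -1.3]
grip_width: 0.0192
```

```bash
python3 - <<'E'
from h import *
shift([.50,-.0329,.175],[.6043,-.1329,.155],[.6043,-.1329,.0565])
E
```

```text
t 22.73 ee [0.4215 0.3213 0.1558] rot [-3.1387e+00 -2.2000e-03 -1.6860e-01] F [ 0.9 -0.8 -1.3] w 0.0192 q [0.58 0.3  1.64 0.   1.2  0.75]
cm [13.69 33.59 -1.99] rv [-0.003 -0.002 -0.003]
cm [2.565e+01 4.170e+01 2.000e-02] rv [-0.003 -0.002 -0.003]
cm [25.63 41.73  9.87] rv [-0.003 -0.002 -0.003]
```

play_rows([
  [[13.7, 33.6, -1, -0.003, -0.002, -0.003, 0.08], [13.7, 33.6, -1, -0.003, -0.002, -0.003, 0.08], [13.7, 33.6, -1, -0.003, -0.002, -0.003, 0.08], [13.7, 33.6, -1, -0.003, -0.002, -0.003, 0.08], [13.7, 33.6, -1, -0.003, -0.002, -0.003, 0.08], [13.7, 33.6, -1, -0.003, -0.002, -0.003, 0.08], [13.7, 33.6, -1, -0.003, -0.002, -0.003, 0.08], [13.7, 33.6, -1, -0.003, -0.002, -0.003, 0.08], [13.7, 33.6, -1, -0.003, -0.002, -0.003, 0.08], [25.6, 41.7, 0, -0.003, -0.002, -0.003, 0.08], [25.6, 41.7, 0, -0.003, -0.002, -0.003, 0.08], [25.6, 41.7, 0, -0.003, -0.002, -0.003, 0.08], [25.6, 41.7, 0, -0.003, -0.002, -0.003, 0.08], [25.6, 41.7, 0, -0.003, -0.002, -0.003, 0.08], [25.6, 41.7, 0, -0.003, -0.002, -0.003, 0.08], [25.6, 41.7, 3, -0.003, -0.002, -0.003, 0.08], [25.6, 41.7, 6, -0.003, -0.002, -0.003, 0.08], [25.6, 41.7, 8.5, -0.003, -0.002, -0.003, 0.08], [25.6, 41.7, 9.2, -0.003, -0.002, -0.003, 0.08], [25.6, 41.7, 9.2, -0.003, -0.002, -0.003, 0.08]],
])

```text
time_s: 24.4
ee_pos: [0.6027, -0.1315, 0.0614]
eef_rot: [-3.141, 0.004, -0.165]
force: [0.0, -0.4, -0.0]
grip_width: 0.0191
```

```bash
python3 - <<'E'
from h import *
shift([.6043,-.1329,.055])
c=cam('wrist','w10.png');print(fish(c,(.6043,-.1329,.014)))
E
```

```text
t 24.4 ee [ 0.6027 -0.1315  0.0614] rot [-3.1412  0.0036 -0.1649] F [ 0.  -0.4 -0. ] w 0.0191 q [-0.27  0.59  1.45 -0.    1.1  -0.11]
cm [0.19 0.11 0.64] rv [-0.     0.004  0.001]
(np.float64(279.7), np.float64(234.5))
```

View pics/w10.png

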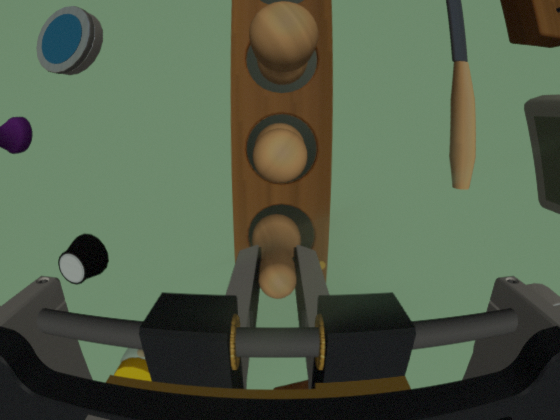

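The 20's foot (276,238) is over the last seat (280,235), and the 27 and 34 stand upright. Correcting 2 mm and lowering.

play_rows([
  [[0.2, 0, 0, 0, 0.004, 0, 0.08], [0.2, 0, 0.3, 0, 0.004, 0, 0.08], [0.2, 0, 0.6, 0, 0.004, 0, 0.08], [0.2, 0, 0.7, 0, 0.004, 0, 0.08], [0.2, 0, 0.7, 0, 0.004, 0, 0.08]],
])

```text
time_s: 24.87
ee_pos: [0.6056, -0.1322, 0.0564]
eef_rot: [-3.142, -0.003, -0.165]
force: [-0.2, -0.6, -0.7]
grip_width: 0.0191
```

play_rows([
  [[-0.1, 0, 0.1, 0, 0, 0, 0.08], [-0.1, 0, 0.2, 0, 0, 0, 0.08], [-0.1, 0, 0.3, 0, 0, 0, 0.08], [-0.1, 0, 0.3, 0, 0, 0, 0.08]],
])

```text
time_s: 25.2
ee_pos: [0.6048, -0.1321, 0.0539]
eef_rot: [3.142, -0.004, -0.165]
force: [-1.9, 0.1, 5.2]
grip_width: 0.0196
```

Contact. Releasing, raising and backing off to the right so the top camera is clear.

play_rows([
  [[0, 0, 0, 0, 0, 0, 0.3], [0, 0, 0, 0, 0, 0, 0.4], [0, 0, 0, 0, 0, 0, 0.5], [0, 0, 0, 0, 0, 0, 0.6], [0, 0, -3, 0, -0.004, 0, 0.6], [0, 0, -6.5, 0, -0.004, 0, 0.6], [0, 0, -11, 0, -0.004, 0, 0.6], [0, 0, -15, 0, -0.004, 0, 0.6], [-22, 15, -15, 0, -0.004, 0, 0.6], [-22, 15, -15, 0, -0.004, 0, 0.6], [-22, 15, -15, 0, -0.004, 0, 0.6], [-22, 15, -15, 0, -0.004, 0, 0.6], [-22, 15, -15, 0, -0.004, 0, 0.6], [-22, 15, -15, 0, -0.004, 0, 0.6], [-22, 15, -15, 0, -0.004, 0, 0.6], [-22, 15, -15, 0, -0.004, 0, 0.6], [-22, 15, -15, 0, -0.004, 0, 0.6], [-22, 15, -15, 0, -0.004, 0, 0.6]],
])

```text
time_s: 26.7
ee_pos: [0.3632, -0.2437, 0.2032]
eef_rot: [3.142, -0.0, -0.165]
force: [-0.1, 0.3, 0.2]
grip_width: 0.0562
```

```bash
python3 - <<'E'
from h import *
shift()
c=cam('top');s=cam('scene')
S=[(.6465,.1192),(.6359,.0562),(.6254,-.0069),(.6146,-.0695),(.6043,-.1329)]
im=cv2.resize(c['frame'][100:300,200:480],None,fx=2.4,fy=2.4,interpolation=cv2.INTER_CUBIC)
im2=cv2.resize(s['frame'][130:290,90:400],None,fx=2.15,fy=2.15,interpolation=cv2.INTER_CUBIC)
for p in S:
    u,v=proj(c,(*p,.08));cv2.drawMarker(im,(int((u-200)*2.4),int((v-100)*2.4)),(255,0,255),1,10)
cv2.imwrite('pics/fin_t.png',im);cv2.imwrite('pics/fin_s.png',im2)
E
```

```text
t 26.7 ee [ 0.3632 -0.2437  0.2032] rot [ 3.1415e+00 -2.0000e-04 -1.6500e-01] F [-0.1  0.3  0.2] w 0.0562 q [-0.67  0.05  1.82  0.    1.27 -0.51]
```

View pics/fin_t.png

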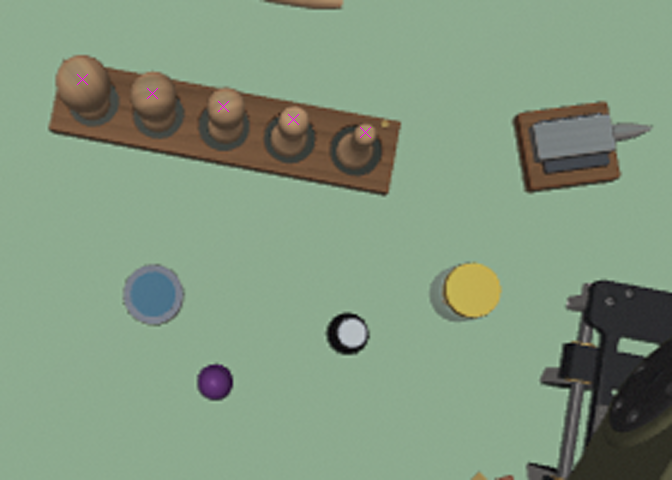

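View pics/fin_s.png

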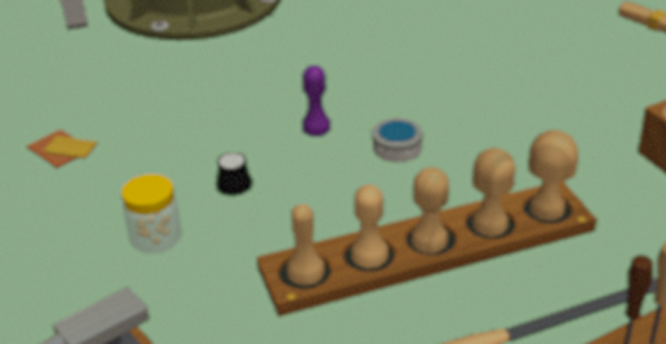

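All five stand in their seats, with the domes on the marked predictions and the 48 at the block end. Jar, tin and loupe are in place.

```bash
python3 -c "
from station import ctrl
print(ctrl.hand_in())"
```

```text
the job is handed in; nothing more can be done
None
```

All five punches now stand in the stand in order: 48 mm in the seat nearest the doming block, then 41, 34, 27 and 20 mm towards the anvil. The job is handed in and took about 27 s of the 141 s allowed. The hand-in reports no verdict.

- **Final views:** the top and scene pictures show every punch upright in its seat, with the domes within about 2 mm of the seat-centre predictions by eye. The jar, tin, loupe and purple punch look where they started; I judged those by eye and did not re-measure them. The gripper is open and clear of everything.
- **Contact forces:** each punch was lowered until it touched the seat floor, with 5 to 19 N read at that point, then released. All readings at the end of each move stayed below the limits.
- **Disagreement:** in the first measurement the feet of the 27 and 20 mm punches threw off the dome sizes and centres. I corrected those from the enlarged crop and the wrist camera before gripping. No check failed after that.

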